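# Put the stacking lunchbox together

## Robot

A 6-joint arm with a two-finger parallel gripper is mounted at the origin on the work surface; the furniture and walls round the work are solid. World frame = base frame: x ahead of the robot, y to its left, z up, the work surface at z = 0. Lengths are in m, angles in rad, forces in N, time in s.
With the tool pointing down it reaches from about 0.375 to 0.9 m from the base axis. Payload 3.1 kg.
Tool frame: the origin (TCP) lies at the centre of the arm's flange, where the gripper is bolted on; the fingertips stand 182 mm ahead of it and the grasp point (between the pads) lies 164 mm ahead of it; z points along the fingers, y is the line along which they close (so a half turn about z gives the same grasp; the last joint's range is limited). The gripper opens to 87 mm and grips with 3 to 60 N. Pads are 19 mm wide; open, the fingers measure 117 mm over their backs; the gripper's body (75 mm by 190 mm) begins 51 mm behind the grasp point.
Start: joints at [1.119, 0.527, 1.433, -0, 1.181, -0.178], TCP at [0.168, 0.602, 0.405] pointing down, gripper open.
Joint ranges: [-3.08, 3.08], [-0.75, 2.2], [0.22, 2.44], [-1.43, 4.57], [0, 2.65], [-2.85, 2.85]. Speed limits (rad/s): [2.79, 2.79, 3.14, 3.14, 3.14, 3.14].

## Interface

Orientations are given as a unit quaternion [x, y, z, w].
In Python, from rig import * gives the robot as it stands.
- The arm moves only by the tool move_arm, never from a script. Its argument "commands" is a list that holds one entry, the list of rows, each a list of 6 numbers: the shift along the tool's x, y, z in units of 40 mm (1.0 is 40 mm), then the turn, a rotation vector about the tool's x, y, z in rad. A call has 1 to 12 rows; each row is the pose to reach, as a shift and turn from the pose commanded when the call began, along the tool's axes at that moment; what a row does not reach only later rows make up. A row lasts 1/8 s, in which the tool goes at most 62.5 mm and 10.7 degrees, less where a joint would pass 70% of its speed; a pose out of reach is approached as far as the arm can. A call with a gripper value outside its range is refused whole. "claw" is the closure, from -1 (fully open) to 1 (shut), so that 0 is half open, set as the call begins (left out, the last holds). The fingers move at their own pace and stop on an object; "squeeze" is the grip in N (left out, the last holds). Time passes only in rows, so rows that repeat a pose let the fingers close. It gives the time, the measured TCP pose, the force, the opening and the grip force at its end, in the units of the state.
- get_obs(): the state, without advancing time (a new reading comes with each control period).
- camera(name): name is "scene" or "top"; returns a dict with "pixels" (420x560x3 uint8, blue, green, red), "range_z" (420x560 float32, m along the optical axis (not along the pixel's ray), 0 where there is no reading), "camera_matrix" (3x3 intrinsics, pixels), "extrinsics" (4x4, takes a point from world to camera coordinates). Camera axes: x right, y up, looking along -z (the intrinsics and any distortion apply to the point x, -y, -z); pixel columns grow to the right and rows downward; lengths in m; the calibration is good to about 2 mm. A picture is of the moment at which its call begins.
- hand_in(): hands the job in; it is judged then, once.
The state is a dict: "time": time; "q": joint angles; "joint_velocities": joint speeds; "joint_torque": joint torques, N m; "position": TCP position; "tool_rot": TCP orientation; "ft_force": force on the tool from outside, world axes, zero at the start; "moment": the same for the moment, N m; "grip_width": finger opening in m; "grip_force": force on a finger pad.
Only numpy, scipy, OpenCV 4.12 (cv2) and the standard library are available. Lean on these libraries where they do the work, as an engineer would, in place of code of your own. Each camera call takes 0.05 s, during which the arm holds its last target. There are 200 camera calls.

## Task

Put the lunchbox together on the middle of the wooden coaster (not the black one), building upward one part at a time: first the blue tier, then the yellow tier on it, then the red tier, and last the steel lid. Each foot must be plugged fully into the tier below, so that the finished stack stands straight and still; leave the jigger, the dropper bottle and the bottle stopper where they are.

Things in the scene. Friction and masses are not known exactly. Their poses are not given: they have to be found in the camera images.
- tier_blue: Blue round lunchbox tier, an upright open cup 62 mm across, straight-sided, 50 mm tall; 3 mm wall, steel rim. Its narrower steel foot (50 mm across, 8 mm tall) plugs 8 mm into the 56 mm wide mouth of another tier until its shoulder rests on that rim: origins then 42 mm apart. 0.08-0.17 kg. Grasp across the sides. Origin: centre of the foot's underside; z up.
- tier_yellow: Yellow round lunchbox tier, an upright open cup 62 mm across, straight-sided, 50 mm tall; 3 mm wall, steel rim. Its narrower steel foot (50 mm across, 8 mm tall) plugs 8 mm into the 56 mm wide mouth of another tier until its shoulder rests on that rim: origins then 42 mm apart. 0.08-0.17 kg. Grasp across the sides. Origin: centre of the foot's underside; z up.
- tier_red: Red round lunchbox tier, an upright open cup 62 mm across, straight-sided, 50 mm tall; 3 mm wall, steel rim. Its narrower steel foot (50 mm across, 8 mm tall) plugs 8 mm into the 56 mm wide mouth of another tier until its shoulder rests on that rim: origins then 42 mm apart. 0.08-0.17 kg. Grasp across the sides. Origin: centre of the foot's underside; z up.
- steel_lid: Steel lid, right way up, 63 mm across, 38 mm tall. Its foot (50 mm across, 8 mm tall) plugs into a tier as a tier's foot does, its origin then 42 mm above that tier's. Slightly domed disc 8 to 15 mm above the origin, then a black knob: 16 mm neck, from 20 to 37 mm a straight grip 24 mm across. 0.055-0.115 kg. Origin: centre of the foot's underside; z up.
- walnut_coaster: Round dark brown wooden coaster, 94 mm in diameter, 8 mm thick, fixed to the worktop: the lunchbox is built on its middle. Origin: centre of its underside, on the worktop; its top is 8 mm higher.
- black_coaster: Round black stone coaster with white veins, 94 mm in diameter, 8 mm thick, fixed; not used. Origin: centre of its underside.
- jigger: Copper-coloured hourglass-shaped measure, 46 mm in diameter, 84 mm tall; loose bystander that stays where it stands. Origin: centre of its underside, z up.
- bitters: Small brown dropper bottle with a black rubber top, 33 mm in diameter, 102 mm tall; loose bystander that stays where it stands. Origin: centre of its underside, z up.
- stopper: Bottle stopper standing on its copper-coloured knob, black ribbed plug upward, 28 mm in diameter, 47 mm tall; loose bystander that stays where it stands. Origin: centre of its underside, z up.
Mind the look-alikes: they are no part of the job. There is more than one size of the tier_blue; the one meant has the size given above. There is more than one size of the tier_yellow; the job needs the larger.

How it is judged:
By the outcome, as a careful person would: the job done as asked, in the order asked, and still so for the second after the job is handed in, with the robot touching nothing.
It also fails if it takes over 106 s, if anything falls off the work surface, if the arm or the gripper's body presses on something with over 40 N, if the wrist force passes 120 N, or if a joint passes its speed limit or range.

## Working session

There is one attempt and no reset: what is moved stays moved. The work goes in short steps, Python scripts to look and compute and a tool call to move; the robot and the scene stay as the last step left them, time stands still between calls to the robot, and variables do not carry over. Pictures are saved under pics/ and viewed, at most 14 in all, crops included, and the job is handed in when it is done.

Besides the shell and the picture viewer there is one more tool, called by a JSON object that holds its "api" and its "payload", one argument or row to a line. move_arm: Moves the arm, as the interface text tells. Its arguments: {"type":"object","properties":{"commands":{"type":"array","items":{"type":"array","items":{"type":"array","items":{"type":"number"}}}},"claw":{"type":"number"},"squeeze":{"type":"number"}},"required":["commands"]}

```bash
mkdir -p pics; python3 - <<'E'
from rig import *
import cv2,numpy as np
o=get_obs(); print({k:np.round(v,3).tolist() for k,v in o.items()})
for n in("scene","top"):
    c=camera(n); cv2.imwrite(f"pics/{n}0.png",c["pixels"]); np.savez(f"{n}0.npz",**c)
    print(n,np.round(c["camera_matrix"],1).tolist(),np.round(c["extrinsics"],3).tolist(),[k for k in c])
E
```

```text
{'time': 0.0, 'q': [1.119, 0.528, 1.434, 0.0, 1.181, -0.178], 'joint_velocities': [-0.001, -0.001, 0.001, 0.0, -0.001, 0.001], 'joint_torque': [-0.001, -44.005, -17.659, 0.063, 0.058, -0.0], 'position': [0.168, 0.602, 0.404], 'tool_rot': [0.136, 0.991, -0.001, -0.0], 'ft_force': [0.191, -0.041, -1.11], 'moment': [0.018, -0.014, -0.042], 'grip_force': 0.0, 'grip_width': 0.087}
scene [[438.4, 0.0, 282.9], [0.0, 438.4, 211.0], [0.0, 0.0, 1.0]] [[0.808, -0.589, 0.01, -0.484], [0.437, 0.61, 0.661, -0.279], [-0.396, -0.529, 0.75, -1.01], [0.0, 0.0, 0.0, 1.0]] ['pixels', 'range_z', 'camera_matrix', 'extrinsics']
top [[395.9, 0.0, 285.2], [0.0, 395.9, 211.1], [0.0, 0.0, 1.0]] [[-0.016, -1.0, -0.0, -0.007], [0.989, -0.015, 0.144, -0.578], [-0.144, 0.002, 0.99, -0.899], [0.0, 0.0, 0.0, 1.0]] ['pixels', 'range_z', 'camera_matrix', 'extrinsics']
```

View pics/scene0.png

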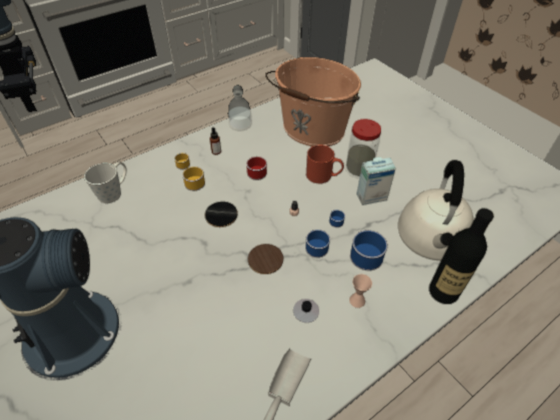

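View pics/top0.png

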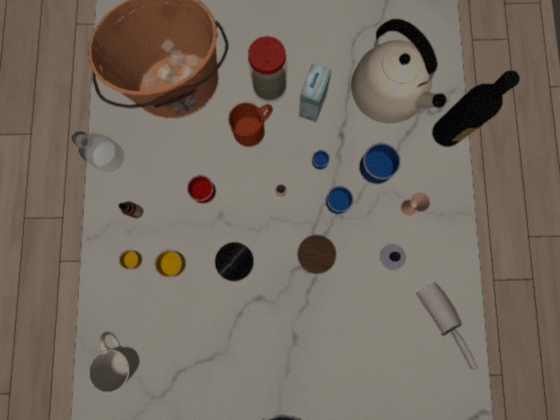

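Top view: blue cups at (320,159) small, (339,200) middle, (380,163) large; yellow at (131,259) small, (171,263) larger; red cup (201,188); lid (392,256); walnut coaster (317,254), black coaster (234,261); stopper (281,190), bitters (130,210), jigger (415,204). The middle blue one should be 62 mm across; I'll measure them all.

```bash
cat > h.py <<'E'
import numpy as np,cv2
from scipy.optimize import least_squares
def cloud(c):
    K=c["camera_matrix"];E=c["extrinsics"];d=c["range_z"].astype(float)
    v,u=np.mgrid[0:420,0:560]
    P=np.stack([(u-K[0,2])/K[0,0]*d,-(v-K[1,2])/K[1,1]*d,-d],-1)
    W=(P-E[:3,3])@E[:3,:3]; W[d==0]=np.nan
    return W
def proj(c,p):
    K=c["camera_matrix"];E=c["extrinsics"];q=E[:3,:3]@np.array(p)+E[:3,3]
    return K[0,2]+K[0,0]*q[0]/-q[2], K[1,2]+K[1,1]*q[1]/q[2]
def circ(xy):
    f=lambda p:np.hypot(xy[:,0]-p[0],xy[:,1]-p[1])-p[2]
    s=least_squares(f,[*xy.mean(0),.03],loss="soft_l1",f_scale=.002);return s.x
E
cat > m.py <<'E'
from h import *
T=dict(np.load("top0.npz"));S=dict(np.load("scene0.npz"))
wt,ws=cloud(T),cloud(S)
px=dict(blueS=(320,159),blueM=(339,200),blueL=(380,163),yelS=(131,259),yelL=(171,263),red=(201,188),lid=(392,256),walnut=(317,254),black=(234,261),stopper=(281,190),bitters=(132,211),jigger=(412,206))
for n,(u,v) in px.items():
    p0=wt[v,u]
    if np.isnan(p0[0]): p0=np.nanmedian(wt[v-4:v+5,u-4:u+5].reshape(-1,3),0)
    out=[]
    for w in(wt,ws):
        q=w.reshape(-1,3);m=(np.hypot(*(q[:,:2]-p0[:2]).T)<.065)&(q[:,2]>.005);q=q[m]
        if len(q)<5: out.append("none");continue
        zt=np.percentile(q[:,2],97);r=q[q[:,2]>zt-.006]
        c=circ(r[:,:2]) if len(r)>5 else [0,0,0]
        mid=(r[:,:2].min(0)+r[:,:2].max(0))/2
        out.append((len(q),round(zt,4),np.round(c,4).tolist(),np.round(mid,4).tolist(),np.round(np.ptp(r[:,:2],axis=0),3).tolist()))
    print(n,np.round(p0,3),*out,sep="\n  ")
g=lambda w:np.nanmedian(w[200:260,250:300,2]); print("table z",g(wt),g(ws))
E
python3 m.py
```

```text
blueS
  [ 0.713 -0.105  0.009]
  (267, np.float64(0.0353), [0.707, -0.1053, 0.0198], [0.7064, -0.1055], [0.041, 0.039])
  (234, np.float64(0.0354), [0.7044, -0.1058, 0.0203], [0.7042, -0.1046], [0.043, 0.043])
blueM
  [ 0.608 -0.149  0.009]
  (611, np.float64(0.0509), [0.6034, -0.1459, 0.0295], [0.6039, -0.1464], [0.062, 0.062])
  (581, np.float64(0.0513), [0.6014, -0.1468, 0.0296], [0.602, -0.1465], [0.063, 0.063])
blueL
  [ 0.699 -0.254  0.014]
  (1295, np.float64(0.0708), [0.689, -0.2447, 0.0412], [0.6891, -0.2452], [0.088, 0.086])
  (1199, np.float64(0.0705), [0.6867, -0.2458, 0.0413], [0.6867, -0.2451], [0.086, 0.087])
yelS
  [0.471 0.359 0.008]
  (378, np.float64(0.0375), [0.469, 0.3545, 0.0212], [0.4693, 0.3549], [0.044, 0.045])
  (217, np.float64(0.0369), [0.4659, 0.3537, 0.0215], [0.4656, 0.355], [0.044, 0.047])
yelL
  [0.46  0.261 0.013]
  (685, np.float64(0.0518), [0.4582, 0.2568, 0.0294], [0.4583, 0.257], [0.062, 0.061])
  (458, np.float64(0.0505), [0.4549, 0.2558, 0.0294], [0.4554, 0.2557], [0.063, 0.064])
red
  [0.643 0.191 0.011]
  (627, np.float64(0.0514), [0.6349, 0.
[... 736 characters left out ...]
109], [0.094, 0.094])
stopper
  [ 0.628 -0.007  0.046]
  (104, np.float64(0.047), [0.6336, -0.0061, 0.0056], [0.6332, -0.0068], [0.015, 0.014])
  (107, np.float64(0.0475), [0.6304, -0.0069, 0.0059], [0.63, -0.008], [0.013, 0.016])
bitters
  [0.581 0.341 0.061]
  (286, np.float64(0.0995), [0.5877, 0.3513, 0.004], [0.5879, 0.3511], [0.012, 0.011])
  (229, np.float64(0.0959), [0.5839, 0.3509, 0.005], [0.5842, 0.3518], [0.011, 0.016])
jigger
  [ 0.585 -0.318  0.041]
  (431, np.float64(0.0846), [0.5873, -0.3223, 0.0214], [0.5879, -0.3221], [0.043, 0.044])
  (461, np.float64(0.0837), [0.5856, -0.3233, 0.0213], [0.5862, -0.3223], [0.046, 0.044])
table z -0.00028391153334549263 -4.82193381681083e-05
```

Measured: blueM is 62 mm wide and 51 mm tall, so it is the one meant (blueS is 41 mm, blueL 87 mm). yelL is 62 mm wide and yelS 44 mm, so I take yelL. Next I'll confirm these in one enlarged crop and refine the walnut centre.

```bash
cat > crop.py <<'E'
from h import *
T=dict(np.load("top0.npz"));S=dict(np.load("scene0.npz"))
a=cv2.resize(T["pixels"][140:240,290:430],None,fx=2.8,fy=2.8,interpolation=3)
b=cv2.resize(T["pixels"][210:310,100:240],None,fx=2.8,fy=2.8,interpolation=3)
cv2.imwrite("pics/crop.png",np.hstack([a,b]))
for c in(T,S):
    w=cloud(c);m=(abs(w[...,0]-.474)<.055)&(abs(w[...,1]+.092)<.055)
    g=c["pixels"].astype(int).sum(-1); th=(np.percentile(g[m],10)+np.percentile(g[m],95))/2
    k=(m&(g<th)).astype(np.uint8); cs=max(cv2.findContours(k,0,1)[0],key=len)[:,0]
    E=c["extrinsics"];K=c["camera_matrix"]
    r=np.stack([(cs[:,0]-K[0,2])/K[0,0],-(cs[:,1]-K[1,2])/K[1,1],-np.ones(len(cs))],-1)@E[:3,:3]
    o=-E[:3,:3].T@E[:3,3]; t=(.008-o[2])/r[:,2]; print(circ((o+r*t[:,None])[:,:2]))
E
python3 crop.py
```

```text
[ 0.47663561 -0.08995152  0.04567073]
[ 0.47368213 -0.09287527  0.04636708]
```

View pics/crop.png

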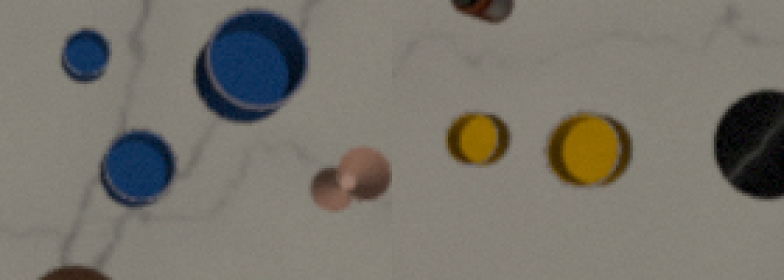

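{"api": "move_arm", "payload": {
  "commands": [
    [[0,0,0,0,0,-0.136],[0,0,0,0,0,-0.272],[0,0,0,0,0,-0.272]]
  ],
  "claw": -1
}}

```text
time: 0.48
position: [0.1683, 0.6017, 0.4042]
tool_rot: [0.001, 1.0, -0.001, -0.0]
ft_force: [-0.5, 0.5, -0.0]
grip_width: 0.0871
grip_force: 0.0
```

The crop shows the blue trio (wanted: middle size, at crop (138,167)) and the yellow pair (wanted: larger, at (590,149)). That confirms the choice. Coaster centre ≈ (0.475, -0.0915). Moving to above the blue tier.

{"api": "move_arm", "payload": {
  "commands": [
    [[-10.86,-18.7,0,0,0,0],[-10.86,-18.7,0,0,0,0],[-10.86,-18.7,0,0,0,0],[-10.86,-18.7,0,0,0,0],[-10.86,-18.7,0,0,0,0],[-10.86,-18.7,0,0,0,0],[-10.86,-18.7,0,0,0,0],[-10.86,-18.7,0,0,0,0],[-10.86,-18.7,0,0,0,0],[-10.86,-18.7,0,0,0,0],[-10.86,-18.7,0,0,0,0],[-10.86,-18.7,0,0,0,0]]
  ]
}}

```text
time: 1.98
position: [0.5452, -0.049, 0.4047]
tool_rot: [0.002, 1.0, 0.0, 0.0]
ft_force: [0.9, 0.9, 0.4]
grip_width: 0.087
grip_force: 0.0
```

{"api": "move_arm", "payload": {
  "commands": [
    [[-1.45,-2.45,0,0,0,0],[-1.45,-2.45,2.6,0,0,0],[-1.45,-2.45,2.6,0,0,0],[-1.45,-2.45,2.6,0,0,0],[-1.45,-2.45,2.6,0,0,0],[-1.45,-2.45,2.6,0,0,0]]
  ]
}}

```text
time: 2.72
position: [0.6027, -0.1442, 0.3034]
tool_rot: [0.0, 1.0, -0.001, 0.002]
ft_force: [0.6, -0.3, 0.5]
grip_width: 0.0872
grip_force: 0.0
```

{"api": "move_arm", "payload": {
  "commands": [
    [[0,-0.05,1,0,0,0],[0,-0.05,2,0,0,0],[0,-0.05,2.65,0,0,0],[0,-0.05,2.65,0,0,0],[0,-0.05,2.65,0,0,0]]
  ]
}}

```text
time: 3.35
position: [0.6032, -0.1469, 0.197]
tool_rot: [0.0, 1.0, -0.001, 0.002]
ft_force: [-0.0, -0.5, 1.2]
grip_width: 0.0872
grip_force: 0.0
```

{"api": "move_arm", "payload": {
  "commands": [
    [[0,0,0,0,0,0],[0,0,0,0,0,0],[0,0,0,0,0,0],[0,0,0,0,0,0],[0,0,0,0,0,0],[0,0,0,0,0,0]]
  ],
  "claw": 0.6,
  "squeeze": 15
}}

```text
time: 4.1
position: [0.6025, -0.147, 0.1952]
tool_rot: [0.0, 1.0, 0.0, 0.0]
ft_force: [-1.0, 0.4, 5.7]
grip_width: 0.0624
grip_force: 15.0
```

{"api": "move_arm", "payload": {
  "commands": [
    [[0,0,-0.5,0,0,0],[0,0,-1.5,0,0,0],[1,0.45,-1.5,0,0,0],[2,0.9,-1.5,0,0,0],[3.19,1.39,-1.5,0,0,0],[3.19,1.39,-1.5,0,0,0],[3.19,1.39,-1.5,0,0,0]]
  ]
}}

```text
time: 4.97
position: [0.4757, -0.0918, 0.2556]
tool_rot: [0.0, 1.0, -0.001, 0.001]
ft_force: [0.6, -0.4, -1.3]
grip_width: 0.0624
grip_force: 15.0
```

```bash
cat > rim.py <<'E'
# rim.py name  x y  zmin zmax : fit rim circle in both cameras
import sys
from rig import *
from h import *
x,y,z0,z1=map(float,sys.argv[2:6])
o=get_obs();print("tcp",np.round(o["position"],4),"q",np.round(o["tool_rot"],4),"f",np.round(o["ft_force"],1),o["time"],round(o["grip_width"],4))
for n in("top","scene"):
    c=camera(n);cv2.imwrite(f"pics/{n}_{sys.argv[1]}.png",c["pixels"])
    q=cloud(c).reshape(-1,3);m=(np.hypot(q[:,0]-x,q[:,1]-y)<.045)&(q[:,2]>z0)&(q[:,2]<z1);q=q[m]
    if len(q)<8: print(n,"few",len(q));continue
    zt=np.percentile(q[:,2],95);r=q[q[:,2]>zt-.006]
    print(n,len(r),"ztop",round(zt,4),np.round(circ(r[:,:2]),4),np.round((r[:,:2].min(0)+r[:,:2].max(0))/2,4))
E
python3 rim.py a 0.475 -0.0915 0.02 0.1
```

```text
tcp [ 0.4757 -0.0918  0.2556] q [ 3.0e-04  1.0e+00 -7.0e-04  1.5e-03] f [ 0.6 -0.4 -1.3] 4.975 0.0624
top few 0
scene 36 ztop 0.0988 [ 0.4769 -0.0953  0.0306] [ 0.4635 -0.093 ]
```

{"api": "move_arm", "payload": {
  "commands": [
    [[0,0,0.6,0,0,0],[0,0,1.1,0,0,0],[0,0,1.2,0,0,0],[0,0,1.27,0,0,0],[0,0,1.3,0,0,0],[0,0,1.32,0,0,0],[0,0,1.32,0,0,0]]
  ]
}}

```text
time: 5.95
position: [0.4752, -0.0915, 0.2032]
tool_rot: [0.0, 1.0, -0.0, 0.001]
ft_force: [-0.0, 0.4, 5.8]
grip_width: 0.0622
grip_force: 15.0
```

{"api": "move_arm", "payload": {
  "commands": [
    [[0,0,0,0,0,0],[0,0,0,0,0,0],[0,0,0,0,0,0],[0,0,0,0,0,0],[0,0,-1,0,0,0],[0,0,-2,0,0,0],[0,0,-2.7,0,0,0],[0.1,1.4,-2.7,0,0,0],[0.2,2.8,-2.7,0,0,0],[0.3,4.2,-2.7,0,0,0],[0.4,5.6,-2.7,0,0,0],[0.46,7.0,-2.7,0,0,0]]
  ],
  "claw": -1
}}

```text
time: 7.45
position: [0.4562, 0.1904, 0.3099]
tool_rot: [0.0, 1.0, -0.0, -0.0]
ft_force: [0.1, -0.3, -0.2]
grip_width: 0.0871
grip_force: 0.0
```

{"api": "move_arm", "payload": {
  "commands": [
    [[0,1.3,0,0,0,0],[0,1.7,0,0,0,0],[0,1.7,0,0,0,0],[0,1.7,0,0,0,0]]
  ]
}}

```text
time: 7.95
position: [0.4567, 0.2554, 0.3097]
tool_rot: [0.001, 1.0, -0.0, -0.001]
ft_force: [-0.4, -0.0, 0.8]
grip_width: 0.087
grip_force: 0.0
```

```bash
python3 rim.py b 0.475 -0.0915 0.02 0.1
```

```text
tcp [0.4567 0.2554 0.3097] q [ 1.e-03  1.e+00 -4.e-04 -6.e-04] f [-0.4 -0.   0.8] 7.95 0.087
top 122 ztop 0.0592 [ 0.4768 -0.0915  0.0295] [ 0.4768 -0.0922]
scene 140 ztop 0.0583 [ 0.4744 -0.0928  0.0294] [ 0.4745 -0.0925]
```

Blue now stands centred at (0.4756, -0.092) with its rim at 58.5 mm, as expected. Next the yellow tier.

{"api": "move_arm", "payload": {
  "commands": [
    [[0,0.02,1,0,0,0],[0,0.02,2,0,0,0],[0,0.02,2.84,0,0,0],[0,0.02,2.84,0,0,0],[0,0.02,2.84,0,0,0]]
  ]
}}

```text
time: 8.68
position: [0.4573, 0.257, 0.1972]
tool_rot: [0.001, 1.0, 0.0, 0.001]
ft_force: [-0.2, -0.1, -0.9]
grip_width: 0.0868
grip_force: 0.0
```

{"api": "move_arm", "payload": {
  "commands": [
    [[0,0,0,0,0,0],[0,0,0,0,0,0],[0,0,0,0,0,0],[0,0,0,0,0,0],[0,0,0,0,0,0],[0,0,0,0,0,0]]
  ],
  "claw": 0.6
}}

```text
time: 9.43
position: [0.4568, 0.2576, 0.1969]
tool_rot: [0.0, 1.0, 0.0, 0.0]
ft_force: [-1.1, 0.1, 6.2]
grip_width: 0.0612
grip_force: 15.0
```

{"api": "move_arm", "payload": {
  "commands": [
    [[0,0,-0.5,0,0,0],[0,0,-1.5,0,0,0],[0,0,-2.6,0,0,0],[-0.1,-1.3,-2.6,0,0,0],[-0.2,-2.6,-2.6,0,0,0],[-0.3,-3.9,-2.6,0,0,0],[-0.4,-5.2,-2.6,0,0,0],[-0.47,-6.5,-2.6,0,0,0],[-0.47,-7.7,-2.6,0,0,0],[-0.47,-8.5,-2.6,0,0,0],[-0.47,-8.73,-2.6,0,0,0],[-0.47,-8.73,-2.6,0,0,0]]
  ]
}}

```text
time: 10.92
position: [0.475, -0.0917, 0.3001]
tool_rot: [0.001, 1.0, 0.0, -0.0]
ft_force: [-0.5, -0.2, -1.5]
grip_width: 0.061
grip_force: 15.0
```

{"api": "move_arm", "payload": {
  "commands": [
    [[0,0,0,0,0,0],[0,0,0,0,0,0]]
  ]
}}

```text
time: 11.18
position: [0.4751, -0.0905, 0.3003]
tool_rot: [-0.0, 1.0, 0.0, -0.0]
ft_force: [0.2, 0.2, -1.3]
grip_width: 0.0616
grip_force: 15.0
```

```bash
python3 rim.py c 0.475 -0.0915 0.02 0.17; python3 -c "
import cv2;cv2.imwrite('pics/c1.png',cv2.resize(cv2.imread('pics/scene_c.png')[170:320,170:370],None,fx=4,fy=4))"
```

```text
tcp [ 0.4751 -0.0905  0.3003] q [-5.e-04  1.e+00  2.e-04 -3.e-04] f [ 0.2  0.2 -1.3] 11.175 0.0616
top few 1
scene 69 ztop 0.1519 [ 0.4768 -0.0928  0.0326] [ 0.4609 -0.0903]
```

View pics/c1.png

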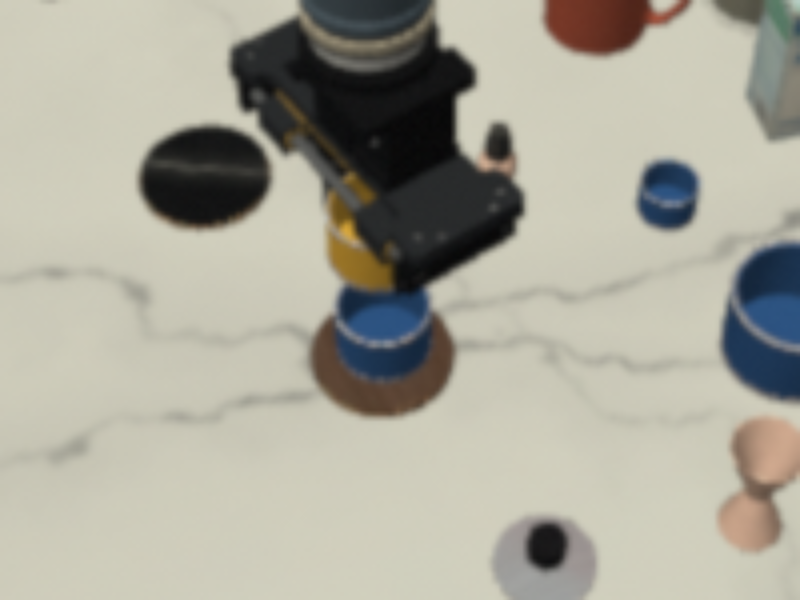

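Crop: the yellow tier hangs right above blue (yellow at about (365,245), blue mouth at (383,315)). Lowering it gently.

{"api": "move_arm", "payload": {
  "commands": [
    [[0,0,0.6,0,0,0],[0,0,1.0,0,0,0],[0,0,1.1,0,0,0],[0,0,1.15,0,0,0],[0,0,1.2,0,0,0],[0,0,1.2,0,0,0]]
  ]
}}

```text
time: 12.02
position: [0.4754, -0.0918, 0.2527]
tool_rot: [0.0, 1.0, -0.0, 0.0]
ft_force: [0.1, 0.3, -1.5]
grip_width: 0.0612
grip_force: 15.0
```

{"api": "move_arm", "payload": {
  "commands": [
    [[0,0,0.06,0,0,0],[0,0,0.1,0,0,0],[0,0,0.14,0,0,0],[0,0,0.16,0,0,0],[0,0,0.16,0,0,0]]
  ]
}}

```text
time: 12.65
position: [0.4752, -0.0917, 0.2469]
tool_rot: [0.0, 1.0, -0.0, 0.0]
ft_force: [-1.7, 1.3, 9.0]
grip_width: 0.0612
grip_force: 15.0
```

{"api": "move_arm", "payload": {
  "commands": [
    [[0,0,0,0,0,0],[0,0,0,0,0,0],[0,0,0,0,0,0],[0,0,0,0,0,0],[0,0,-1,0,0,0],[0,0,-2,0,0,0],[-0.6,1.1,-2,0,0,0],[-1.3,2.2,-2,0,0,0],[-2,3.4,-2,0,0,0],[-2.7,4.6,-2,0,0,0],[-3.3,5.8,-2,0,0,0],[-3.96,6.92,-2,0,0,0]]
  ],
  "claw": -1
}}

```text
time: 14.15
position: [0.6342, 0.1868, 0.3256]
tool_rot: [0.0, 1.0, -0.0, -0.0]
ft_force: [0.7, -1.3, 1.0]
grip_width: 0.0871
grip_force: 0.0
```

{"api": "move_arm", "payload": {
  "commands": [
    [[0,0,0,0,0,0],[0,0,0,0,0,0],[0,0,0,0,0,0]]
  ]
}}

```text
time: 14.52
position: [0.6333, 0.1837, 0.3257]
tool_rot: [0.001, 1.0, -0.0, -0.001]
ft_force: [-0.2, -1.0, 0.2]
grip_width: 0.0872
grip_force: 0.0
```

```bash
python3 rim.py d 0.475 -0.0915 0.075 0.13; python3 rim.py d2 0.633 0.185 0.03 0.07
```

```text
tcp [0.6333 0.1837 0.3257] q [ 1.1e-03  1.0e+00 -2.0e-04 -8.0e-04] f [-0.2 -1.   0.2] 14.525 0.0872
top 137 ztop 0.1019 [ 0.4759 -0.0915  0.0294] [ 0.4761 -0.0921]
scene 127 ztop 0.1009 [ 0.4736 -0.0928  0.0295] [ 0.474  -0.0932]
tcp [0.6335 0.1837 0.326 ] q [ 1.2e-03  1.0e+00 -1.0e-04 -4.0e-04] f [-0.3 -0.6  0.7] 14.625 0.0868
top 55 ztop 0.0519 [0.6349 0.1858 0.0293] [0.6278 0.1869]
scene 82 ztop 0.0508 [0.6319 0.1848 0.0295] [0.6318 0.1867]
```

Yellow is seated, rim at ≈0.101 (expected 0.100). Next the red tier.

{"api": "move_arm", "payload": {
  "commands": [
    [[0,0.04,1.2,0,0,0],[0,0.04,2.2,0,0,0],[0,0.04,3,0,0,0],[0,0.04,3.23,0,0,0],[0,0.04,3.23,0,0,0],[0,0.04,3.23,0,0,0]]
  ]
}}

```text
time: 15.48
position: [0.6347, 0.1865, 0.1984]
tool_rot: [0.0, 1.0, 0.0, 0.002]
ft_force: [0.7, -0.3, 0.5]
grip_width: 0.0872
grip_force: 0.0
```

{"api": "move_arm", "payload": {
  "commands": [
    [[0,0,0,0,0,0],[0,0,0,0,0,0],[0,0,0,0,0,0],[0,0,0,0,0,0],[0,0,0,0,0,0],[0,0,0,0,0,0]]
  ],
  "claw": 0.6
}}

```text
time: 16.23
position: [0.6339, 0.1865, 0.1971]
tool_rot: [0.0, 1.0, 0.0, 0.0]
ft_force: [-0.4, 0.3, 4.5]
grip_width: 0.0618
grip_force: 15.0
```

{"api": "move_arm", "payload": {
  "commands": [
    [[0,0,-1,0,0,0],[0,0,-2.3,0,0,0],[0,0,-3.5,0,0,0],[0.6,-1.0,-3.5,0,0,0],[1.2,-2.1,-3.5,0,0,0],[1.9,-3.3,-3.5,0,0,0],[2.6,-4.5,-3.5,0,0,0],[3.2,-5.6,-3.5,0,0,0],[3.8,-6.6,-3.5,0,0,0],[3.97,-6.96,-3.5,0,0,0],[3.97,-6.96,-3.5,0,0,0],[3.97,-6.96,-3.5,0,0,0]]
  ]
}}

```text
time: 17.73
position: [0.4754, -0.091, 0.3367]
tool_rot: [0.0, 1.0, 0.0, 0.0]
ft_force: [0.4, 0.6, -2.2]
grip_width: 0.0617
grip_force: 15.0
```

{"api": "move_arm", "payload": {
  "commands": [
    [[0,0,0,0,0,0],[0,0,0,0,0,0]]
  ]
}}

```text
time: 17.98
position: [0.4752, -0.0909, 0.3367]
tool_rot: [-0.0, 1.0, 0.0, 0.0]
ft_force: [-0.7, 0.2, -1.3]
grip_width: 0.0618
grip_force: 15.0
```

{"api": "move_arm", "payload": {
  "commands": [
    [[0,-0.02,0.5,0,0,0],[0,-0.02,0.85,0,0,0],[0,-0.02,0.95,0,0,0],[0,-0.02,1.0,0,0,0],[0,-0.02,1.05,0,0,0],[0,-0.02,1.05,0,0,0]]
  ]
}}

```text
time: 18.73
position: [0.4749, -0.0926, 0.2949]
tool_rot: [0.0, 1.0, -0.0, 0.0]
ft_force: [0.1, -1.1, -1.7]
grip_width: 0.062
grip_force: 15.0
```

{"api": "move_arm", "payload": {
  "commands": [
    [[0,0,0.06,0,0,0],[0,0,0.1,0,0,0],[0,0,0.14,0,0,0],[0,0,0.16,0,0,0],[0,0,0.16,0,0,0]]
  ]
}}

```text
time: 19.35
position: [0.4749, -0.0925, 0.289]
tool_rot: [0.0, 1.0, -0.0, 0.0]
ft_force: [-1.7, -0.2, 4.8]
grip_width: 0.0619
grip_force: 15.0
```

{"api": "move_arm", "payload": {
  "commands": [
    [[0,0,0,0,0,0],[0,0,0,0,0,0],[0,0,0,0,0,0],[0,0,0,0,0,0],[0,0,-1,0,0,0],[0,0,-2,0,0,0],[0.1,-1.2,-2,0,0,0],[0.2,-2.4,-2,0,0,0],[0.24,-3.6,-2,0,0,0],[0.24,-4.55,-2,0,0,0],[0.24,-4.55,-2,0,0,0],[0.24,-4.55,-2,0,0,0]]
  ],
  "claw": -1
}}

```text
time: 20.85
position: [0.4647, -0.2739, 0.3679]
tool_rot: [0.001, 1.0, 0.001, -0.001]
ft_force: [-0.0, 0.3, -0.1]
grip_width: 0.0872
grip_force: 0.0
```

```bash
python3 rim.py e 0.475 -0.0915 0.118 0.17; python3 rim.py e2 0.465 -0.274 0.03 0.05
```

```text
tcp [ 0.4647 -0.2739  0.3679] q [ 6.e-04  1.e+00  8.e-04 -6.e-04] f [-0.   0.3 -0.1] 20.85 0.0872
top 155 ztop 0.1435 [ 0.4759 -0.0924  0.0295] [ 0.4766 -0.0926]
scene 100 ztop 0.1425 [ 0.4735 -0.0935  0.0294] [ 0.4696 -0.0935]
tcp [ 0.4649 -0.2732  0.3681] q [-2.e-04  1.e+00  6.e-04 -5.e-04] f [0.1 0.6 0.1] 20.95 0.0868
top few 0
scene 76 ztop 0.0393 [ 0.4645 -0.2754  0.0084] [ 0.4642 -0.2744]
```

Red is seated (rim 0.143, expected 0.142). Last the lid: the fingertips must stay above the 15 mm dome, so I grip with the TCP at ≈0.201.

{"api": "move_arm", "payload": {
  "commands": [
    [[0,-0.02,1.2,0,0,0],[0,-0.02,2.4,0,0,0],[0,-0.02,3.5,0,0,0],[0,-0.02,4.0,0,0,0],[0,-0.02,4.15,0,0,0],[0,-0.02,4.15,0,0,0],[0,-0.02,4.15,0,0,0]]
  ]
}}

```text
time: 21.92
position: [0.4656, -0.2755, 0.2035]
tool_rot: [0.0, 1.0, -0.001, 0.001]
ft_force: [0.0, -0.7, -0.8]
grip_width: 0.0869
grip_force: 0.0
```

{"api": "move_arm", "payload": {
  "commands": [
    [[0,0,0,0,0,0],[0,0,0,0,0,0],[0,0,0,0,0,0],[0,0,0,0,0,0],[0,0,0,0,0,0],[0,0,0,0,0,0],[0,0,0,0,0,0],[0,0,0,0,0,0],[0,0,0,0,0,0],[0,0,0,0,0,0]]
  ],
  "claw": 0.9
}}

```text
time: 23.18
position: [0.4651, -0.2752, 0.2023]
tool_rot: [0.0, 1.0, 0.0, -0.0]
ft_force: [-0.0, 0.9, -0.5]
grip_width: 0.0232
grip_force: 15.0
```

{"api": "move_arm", "payload": {
  "commands": [
    [[0,0,-0.5,0,0,0],[0,0,-1.6,0,0,0],[0,0,-2.8,0,0,0],[0,0,-4.0,0,0,0],[0,0,-4.4,0,0,0],[-0.1,1,-4.4,0,0,0],[-0.2,2.1,-4.4,0,0,0],[-0.25,3.2,-4.4,0,0,0],[-0.25,4.2,-4.4,0,0,0],[-0.25,4.57,-4.4,0,0,0],[-0.25,4.57,-4.4,0,0,0],[-0.25,4.57,-4.4,0,0,0]]
  ]
}}

```text
time: 24.68
position: [0.4757, -0.0936, 0.3784]
tool_rot: [0.001, 1.0, -0.0, 0.0]
ft_force: [0.0, 0.4, -0.4]
grip_width: 0.0232
grip_force: 15.0
```

```bash
python3 rim.py f 0.475 -0.0915 0.16 0.2; python3 -c "
import cv2;cv2.imwrite('pics/f1.png',cv2.resize(cv2.imread('pics/scene_f.png')[140:290,170:370],None,fx=4,fy=4))"
```

```text
tcp [ 0.4757 -0.0936  0.3784] q [ 7.e-04  1.e+00 -5.e-04  4.e-04] f [ 0.   0.4 -0.4] 24.675 0.0232
top few 0
scene 24 ztop 0.197 [ 0.506  -0.0904  0.0442] [ 0.4635 -0.0953]
```

View pics/f1.png

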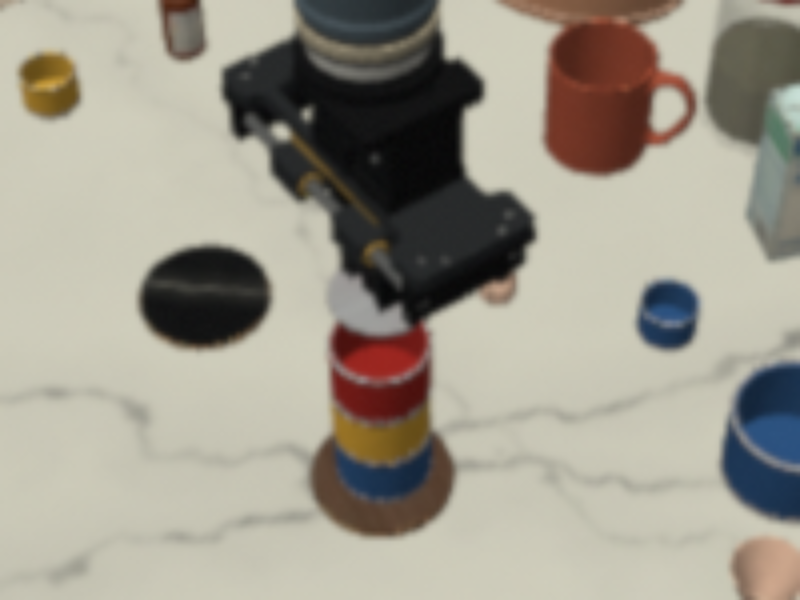

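Stack is straight: blue at (385,475), yellow at (383,430), red at (380,370). The lid hangs level above it at (370,305). Lowering.

{"api": "move_arm", "payload": {
  "commands": [
    [[0,0.02,0.5,0,0,0],[0,0.02,0.75,0,0,0],[0,0.02,0.82,0,0,0],[0,0.02,0.87,0,0,0],[0,0.02,0.92,0,0,0],[0,0.02,0.92,0,0,0]]
  ]
}}

```text
time: 25.52
position: [0.4753, -0.0917, 0.3417]
tool_rot: [0.0, 1.0, -0.0, 0.0]
ft_force: [0.3, -0.5, -1.6]
grip_width: 0.023
grip_force: 15.0
```

{"api": "move_arm", "payload": {
  "commands": [
    [[0,0,0.04,0,0,0],[0,0,0.08,0,0,0],[0,0,0.11,0,0,0],[0,0,0.13,0,0,0],[0,0,0.13,0,0,0]]
  ]
}}

```text
time: 26.15
position: [0.4753, -0.0917, 0.3363]
tool_rot: [0.0, 1.0, 0.0, -0.0]
ft_force: [0.2, 0.0, -1.7]
grip_width: 0.0229
grip_force: 15.0
```

No contact yet; a little further.

{"api": "move_arm", "payload": {
  "commands": [
    [[0,0,0.02,0,0,0],[0,0,0.04,0,0,0],[0,0,0.05,0,0,0],[0,0,0.05,0,0,0]]
  ]
}}

```text
time: 26.65
position: [0.4756, -0.0918, 0.3361]
tool_rot: [0.0, 1.0, -0.0, 0.001]
ft_force: [-1.9, 0.6, 12.7]
grip_width: 0.0233
grip_force: 15.0
```

{"api": "move_arm", "payload": {
  "commands": [
    [[0,0,0,0,0,0],[0,0,0,0,0,0],[0,0,0,0,0,0],[0,0,0,0,0,0],[0,0,0,0,0,0],[0,0,0,0,0,0],[0,0,-1,0,0,0],[0,0,-2,0,0,0],[0,1.5,-2,0,0,0],[0,3,-2,0,0,0],[0,4.5,-2,0,0,0],[0,5.5,-2,0,0,0]]
  ],
  "claw": -1
}}

```text
time: 28.15
position: [0.4749, 0.1306, 0.4144]
tool_rot: [-0.0, 1.0, 0.0, 0.0]
ft_force: [1.6, -0.4, 0.6]
grip_width: 0.0871
grip_force: 0.0
```

```bash
python3 rim.py g 0.475 -0.0915 0.14 0.2;python3 -c "
import cv2;cv2.imwrite('pics/g1.png',cv2.resize(cv2.imread('pics/scene_g.png')[120:330,150:430],None,fx=2.8,fy=2.8))"
```

```text
tcp [0.4749 0.1306 0.4144] q [-4.e-04  1.e+00  1.e-04  1.e-04] f [ 1.6 -0.4  0.6] 28.15 0.0871
top 112 ztop 0.1716 [ 0.4771 -0.0916  0.0083] [ 0.4772 -0.0918]
scene 69 ztop 0.1714 [ 0.4741 -0.0939  0.0084] [ 0.4748 -0.0929]
```

View pics/g1.png

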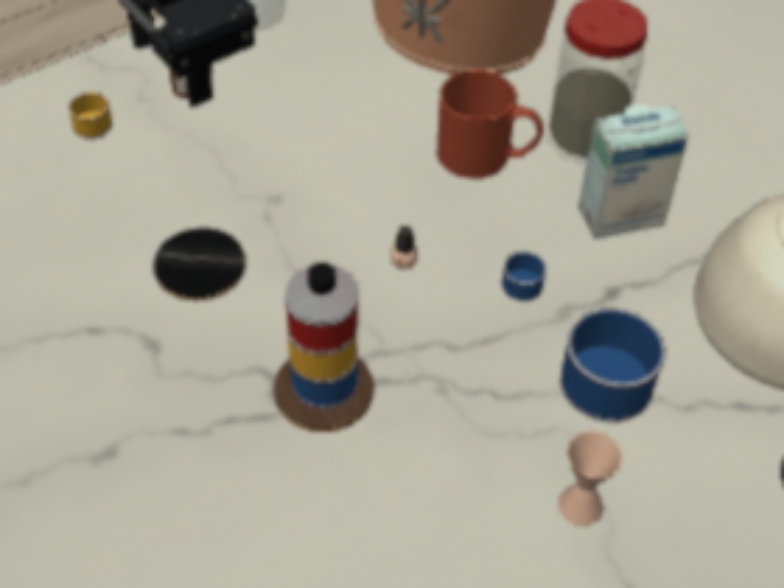

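Full stack at (322,335) in the crop, straight on the coaster. The knob top is at 0.1715 (expected 0.172), and the stopper and jigger haven't moved. Handing in.

```bash
python3 -c "
from rig import *
print(hand_in())"
```

```text
the job is handed in; nothing more can be done
None
```

The lunchbox is built on the middle of the wooden coaster in the order blue, yellow, red, steel lid; each part measured within 1 mm of its fully plugged height, and the job was handed in at about 28 s.

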